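Test the stove stop in the teaching kitchen

TASK

Before class, test the kitchen's stove stop, the round mushroom head on its metal box: push it right down so that it stays down, then twist its head clockwise until it is freed, and let go so that it springs back up. Leave the fan dial on the other, lower box as it is set.

Things in the scene. Friction and masses are not known exactly. Their poses are not given: they have to be found in the camera images.
- stop_top (a point): Centre of the flat top of the stove stop's head (moves with it): a round ribbed black disc 50 mm across, 20 mm thick, on a 22 mm stem and 40 mm collar 3 mm high, over a fixed aluminium box 84x84x60 mm. Head up: its top is 38 mm above the box; latched: about 30 mm. Grip its rim at any yaw; fingers may reach beside it down to the box. Box place and yaw vary, and it may swap sides with the fan dial.
- stop (a joint): How far the mushroom head is pressed straight down, m: 0 is up, 0.010 is the end stop. A spring of 2 to 5 N pushes it up. Pushed past 0.008 it latches and rests at about 0.0075 when let go; pressing to the end stop is right and takes about 5 N.
- stop_knob (a joint): Twist of the mushroom head on its stem, rad: 0 at rest, growing clockwise seen from above to a stop at 1.05. A light spring (under 0.1 N m) turns it back when let go. Latched down, twisting past about 0.65 frees it; 0.8 to 0.95 is a sure twist. The freed head springs up by itself, at the latest when the fingers let go of it.
- fan_dial_end (a point): White-marked end of the fan dial's bar, at its top, 18 mm from the dial's axis. A bystander: black bar-shaped knob (bar 38x14 mm) on a disc, its top 89 mm above the worktop, on an aluminium box 84x84x45 mm. It turns stiffly and stays where left; its setting varies. It must not be turned.
Things that resemble listed ones, but are neither listed nor needed, are in the scene too. What is shaped like the part that bears stop_top but yellow is not meant.

How it is judged:
By the outcome, as a careful person would: the job done as asked, in the order asked, and still so for the second after the job is handed in, with the robot touching nothing.
It also fails if it takes over 43 s, if anything falls off the work surface, if the arm or the gripper's body presses on something with over 40 N, if the wrist force passes 120 N, or if a joint passes its speed limit or range.

ROBOT

A 6-joint arm with a two-finger parallel gripper is mounted at the origin on the work surface. World frame = base frame: x ahead of the robot, y to its left, z up, the work surface at z = 0. Lengths are in m, angles in rad, forces in N, time in s.
With the tool pointing down it reaches from about 0.35 to 1 m from the base axis. Payload 7.1 kg.
Tool frame: the origin (TCP) lies between the finger pads; the fingertips stand 22 mm ahead of it and the grasp point (between the pads) lies 3 mm ahead of it; z points along the fingers, y is the line along which they close (so a half turn about z gives the same grasp; the last joint's range is limited). The gripper opens to 85 mm and grips with 20 to 120 N. Pads are 22 mm wide; open, the fingers measure 114 mm over their backs; the gripper's body (76 mm by 85 mm) begins 54 mm behind the grasp point. The pads swing forward as they close: fully open they stand 13 mm farther back than shut.
Start: joints at [1.109, 0.423, 1.63, -0, 1.089, -0.019], TCP at [0.268, 0.565, 0.253] pointing down, gripper open.
Joint ranges: [-3, 3], [-0.9, 2.11], [0.09, 2.58], [-1.31, 4.45], [0.11, 2.69], [-2.54, 2.54]. Speed limits (rad/s): [2.39, 2.39, 3.01, 3.14, 3.14, 3.14].

INTERFACE

Orientations are given as a rotation vector (axis times angle).
In Python, from rig import manip gives the robot as it stands. The module is installed in compiled form; this text tells all that it offers. Calls block until the motion is done:
- manip.move_to(position, orientation): joint-space move of the TCP to a pose.
- manip.servo_line(position, orientation=None, rate=0.15): straight line of the TCP; orientation=None keeps the orientation; rate is the mean speed in m/s.
- manip.set_joints(angles): joint-space move.
- manip.command_gripper(opening, f_grip=None): finger opening in m; f_grip is the grip in N (None keeps the last); returns when the fingers have stopped.
- manip.hold(seconds).
- manip.solve_ik(position, orientation): joint angles nearest the present ones, or None.
- manip.camera(name): name is "side" or "top" or "wrist"; returns a dict with "image" (400x640x3 uint8, red, green, blue), "fx", "fy", "cx", "cy" (pixels), "k1" (the pictures are not rectified: a ray, as slopes to the right and down, at radius r is drawn at 1 + k1 r^2 times it, then the intrinsics apply), "cam_to_world" (4x4, takes a point from camera to world coordinates); the wrist camera has in their place "mount" (4x4, takes a point from camera to tool coordinates, whose origin is the TCP and whose axes are the flange's). Camera axes: x right, y down, z forward; pixel columns grow to the right and rows downward; lengths in m; the calibration is good to about 2 mm. A picture is of the moment at which its call begins: read the wrist's pose just before it. There is no depth.
A pose or a line that the arm cannot do raises manip.IKError and nothing moves.
- manip.sign_off(): hands the job in; it is judged then, once.
Readings, each from a call of its own:
- manip.get_time(): time.
- manip.get_joint_positions(): joint angles.
- manip.get_joint_vel(): joint speeds.
- manip.get_tau(): joint torques, N m.
- manip.get_position(): TCP position.
- manip.get_ee_rot(): TCP orientation.
- manip.get_contact_force(): force on the tool from outside, world axes, zero at the start.
- manip.get_torque(): the same for the moment, N m.
- manip.get_width(): finger opening in m.
- manip.get_grip_force(): force on a finger pad.
Only numpy, scipy, OpenCV 4.12 (cv2) and the standard library are available. Lean on these libraries where they do the work, as an engineer would, in place of code of your own. Each camera call takes 0.05 s, during which the arm holds its last target. There are 200 camera calls.

## Working session

There is one attempt and no reset: what is moved stays moved. The work goes in short steps, each a Python script; the robot and the scene stay as the last script left them, time stands still between calls to the robot, and variables do not carry over. Pictures are saved under pics/ and viewed, at most 10 in all, crops included, and the job is handed in when it is done.

```bash
mkdir -p pics; cat > h.py <<'E'
import numpy as np, cv2
from scipy.spatial.transform import Rotation as R
from rig import manip
def save(name,fn):
    c=manip.camera(name); cv2.imwrite('pics/'+fn,c['image'][:,:,::-1]); 
    np.save('pics/'+fn+'.npy',c,allow_pickle=True); return c
def ray(c,u,v,T=None):
    T=np.array(c['cam_to_world']) if T is None else T
    K=np.array([[c['fx'],0,c['cx']],[0,c['fy'],c['cy']],[0,0,1.]])
    p=cv2.undistortPoints(np.array([[[u,v]]],float),K,np.array([c['k1'],0,0,0.]))[0,0]
    return T[:3,3],T[:3,:3]@np.array([p[0],p[1],1])
def onz(c,u,v,z,T=None):
    o,d=ray(c,u,v,T); return o+d*(z-o[2])/d[2]
E
python3 - <<'E'
from h import *
a=save('top','top.png');b=save('side','side.png')
for c in(a,b): print(c['fx'],c['k1'],np.round(c['cam_to_world'],3).tolist())
print(manip.get_time(),manip.get_ee_rot())
E
```

```text
493.12409075309796 -0.08692024443955748 [[0.013, -0.99, 0.143, 0.342], [-1.0, -0.013, 0.002, 0.008], [0.0, -0.143, -0.99, 1.177], [0.0, 0.0, 0.0, 1.0]]
383.18661249996313 0.010673577239661381 [[0.858, -0.27, 0.436, 0.212], [-0.513, -0.482, 0.71, -0.484], [0.018, -0.833, -0.553, 0.474], [0.0, 0.0, 0.0, 1.0]]
0.1 [-6.89828863e-01 -3.06456794e+00  2.12309107e-03]
```

View pics/top.png

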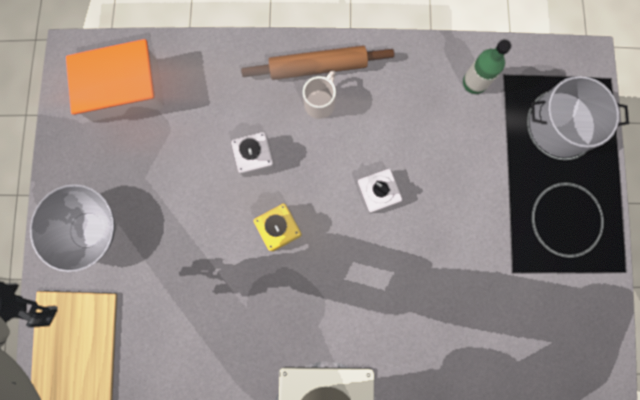

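View pics/side.png

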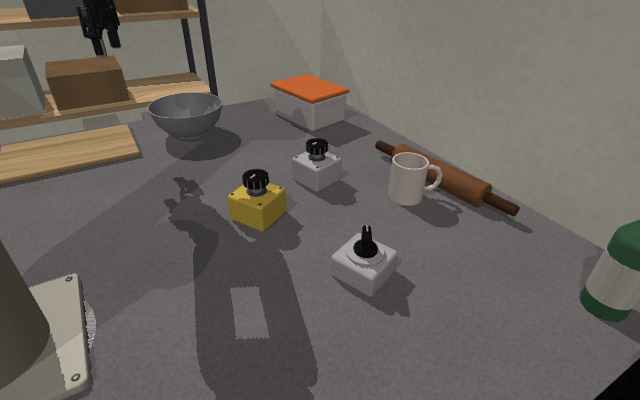

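The top view has three candidates. A black round head sits on an aluminium box at top (250,149) / side (317,148). The same shape on a yellow box at top (276,226) / side (256,181) is the excluded look-alike. The bar knob on the lower white box at top (381,188) / side (366,245) is the fan dial. The first one fits the stove stop. I'll triangulate it and check an enlarged crop.

```bash
python3 - <<'E'
from h import *
L=lambda n:np.load('pics/'+n+'.npy',allow_pickle=True).item()
a,b=L('top.png'),L('side.png')
def blob(c,u,v,r,zs):
    g=c['image'].max(2); y0,x0=v-r,u-r
    m=(g[y0:v+r,x0:u+r]<60).astype(np.uint8)
    n,l,s,ce=cv2.connectedComponentsWithStats(m)
    k=1+np.argmax(s[1:,4]); print(s[k],ce[k]+[x0,y0]); return ce[k]+[x0,y0]
pa=blob(a,250,149,16,0); pb=blob(b,317,148,16,0)
for z in(.088,.098): print(z,onz(a,*pa,z),onz(b,*pb,z))
o1,d1=ray(a,*pa);o2,d2=ray(b,*pb)
t=np.linalg.lstsq(np.c_[d1,-d2],o2-o1,rcond=None)[0];print(o1+d1*t[0],o2+d2*t[1])
print('fan',onz(a,381,188,.08),'yel',onz(a,276,226,.09))
f=lambda c,x,y:cv2.resize(c['image'][y-32:y+32,x-40:x+40,::-1],None,fx=5,fy=5,interpolation=2)
cv2.imwrite('pics/crop.png',np.hstack([f(a,250,149),f(b,317,155)]))
E
```

```text
[14  9 12 12 73] [254.67123288 147.68493151]
[  5   6  22  23 372] [316.82526882 147.83870968]
0.088 [0.6056065  0.16766841 0.088     ] [0.60032276 0.17204846 0.088     ]
0.098 [0.6031889  0.16619884 0.098     ] [0.59027684 0.15505892 0.098     ]
[0.60510977 0.16736647 0.09005463] [0.59925569 0.17024385 0.08906219]
fan [ 0.51790019 -0.11933396  0.08      ] yel [0.42830238 0.11420344 0.09      ]
```

View pics/crop.png

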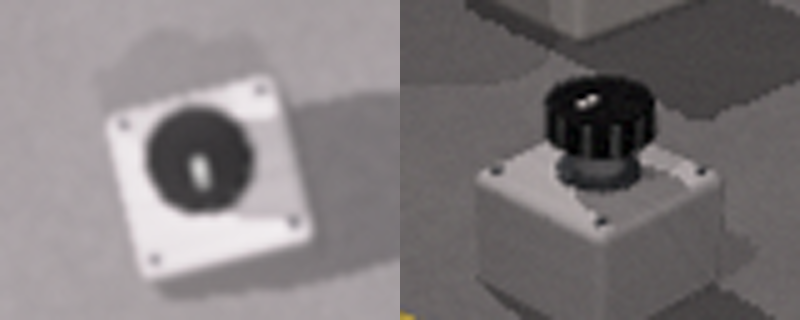

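The crop shows a round ribbed black head with a white mark on a collar over an aluminium box. Its centre is at top (250,149), so this is the stove stop. Next I'll move above it and refine the position with the wrist camera.

```bash
python3 - <<'E'
from h import *
a=np.load('pics/top.png.npy',allow_pickle=True).item()
p=onz(a,250,149,.096); print(p)
def down(psi): return (R.from_euler('z',psi)*R.from_euler('x',np.pi)).as_rotvec()
for psi in np.arange(-3.1,3.2,.45):
    q=manip.solve_ik([p[0],p[1],.13],down(psi)); print(round(psi,2),None if q is None else np.round(q,2))
r0=R.from_rotvec(manip.get_ee_rot()).as_matrix(); print(r0.round(2).tolist())
q=manip.camera('wrist'); print(np.round(q['mount'],3).tolist(),q['fx'])
E
```

```text
[0.60052623 0.17694246 0.096     ]
-3.1 [ 0.27  0.58  1.7  -0.    0.86 -1.34]
-2.65 [ 0.27  0.58  1.7   0.    0.86 -1.79]
-2.2 [ 0.27  0.58  1.7   0.    0.86 -2.24]
-1.75 None
-1.3 None
-0.85 None
-0.4 [ 0.27  0.58  1.7  -0.    0.86  2.24]
0.05 [0.27 0.58 1.7  0.   0.86 1.79]
0.5 [ 0.27  0.58  1.7  -0.    0.86  1.34]
0.95 [ 0.27  0.58  1.7  -0.    0.86  0.89]
1.4 [ 0.27  0.58  1.7  -0.    0.86  0.44]
1.85 [ 0.27  0.58  1.7  -0.    0.86 -0.01]
2.3 [ 0.27  0.58  1.7  -0.    0.86 -0.46]
2.75 [ 0.27  0.58  1.7  -0.    0.86 -0.91]
3.2 [ 0.27  0.58  1.7   0.    0.86 -1.36]
[[-0.9, 0.43, -0.0], [0.43, 0.9, -0.0], [0.0, -0.0, -1.0]]
[[0.001, -0.952, -0.306, 0.077], [1.0, 0.0, 0.001, -0.001], [-0.0, -0.306, 0.952, -0.12], [0.0, 0.0, 0.0, 1.0]] 290.367921498604
```

```bash
cat >> h.py <<'E'
def down(psi): return (R.from_euler('z',psi)*R.from_euler('x',np.pi)).as_rotvec()
def wrist(fn):
    T=np.eye(4);T[:3,3]=manip.get_position();T[:3,:3]=R.from_rotvec(manip.get_ee_rot()).as_matrix()
    c=save('wrist',fn); return c,T@np.array(c['mount'])
E
python3 - <<'E'
from h import *
manip.move_to([.60,.177,.26],down(2.3))
c,T=wrist('w1.png'); np.save('pics/T1.npy',T)
manip.command_gripper(0,20)
print(manip.get_time(),manip.get_width())
b=manip.camera('top'); 
g=c['image'].max(2); m=(g<70).astype(np.uint8)
n,l,s,ce=cv2.connectedComponentsWithStats(m)
for k in range(1,n):
    if s[k,4]>200: print(s[k],ce[k],onz(c,*ce[k],.094,T))
E
```

```text
2.8167 5.3591056730339274e-05
[ 118   90   60   53 2285] [147.00962801 115.8297593 ] [0.43345193 0.11822658 0.094     ]
[ 304  169   45   40 1119] [325.85254692 190.51117069] [0.60774098 0.17632483 0.094     ]
[    0   252   623   148 41541] [315.06646446 354.28403264] [0.73992793 0.01048274 0.094     ]
```

View pics/w1.png

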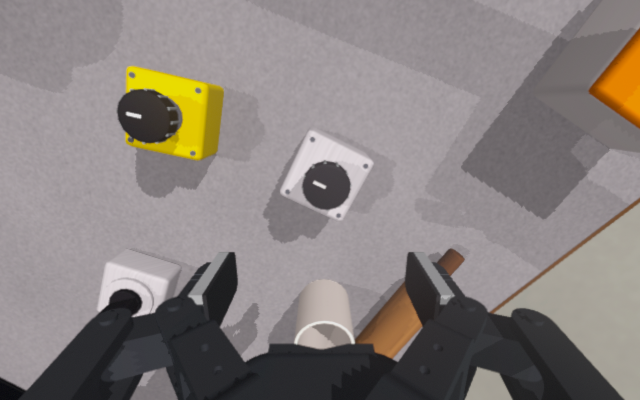

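The wrist view shows the stop's head at about (326,185) on its aluminium box, yellow look-alike at (148,115) and fan dial at lower left. My dark mask missed the head's lit edge, so I'll refit with a higher threshold.

```bash
python3 - <<'E'
from h import *
L=lambda n:np.load('pics/'+n+'.npy',allow_pickle=True).item()
c,T=L('w1.png'),np.load('pics/T1.npy')
for nm,c,T,u,v,r in(('w',c,T,326,185,32),('t',L('top.png'),None,250,149,15)):
  for th in(80,100,120):
    m=(c['image'][v-r:v+r,u-r:u+r].max(2)<th).astype(np.uint8)
    n,l,s,ce=cv2.connectedComponentsWithStats(m)
    k=l[r,r] or 1+np.argmax(s[1:,4])
    h=cv2.convexHull(np.argwhere(l==k)[:,::-1].astype(np.int32))
    (x,y),rr=cv2.minEnclosingCircle(h); print(nm,th,s[k],x+u-r,y+v-r,rr,onz(c,x+u-r,y+v-r,.095,T))
E
```

```text
w 80 [   9    9   47   47 1574] 325.9443550109863 184.9744110107422 23.4045467376709 [0.60367286 0.18092639 0.095     ]
w 100 [   9    9   47   47 1662] 325.8951225280762 184.99268341064453 23.802974700927734 [0.60364854 0.18087883 0.095     ]
w 120 [   8    8   48   49 1720] 325.9883728027344 185.01162719726562 24.191204071044922 [0.60373237 0.18092724 0.095     ]
t 80 [  5   6  20  19 260] 249.5 148.77272701263428 9.896464347839355 [0.60127877 0.17824984 0.095     ]
t 100 [  5   5  20  20 299] 249.5 148.9285717010498 10.363399505615234 [0.60091856 0.17823659 0.095     ]
t 120 [  5   5  21  20 322] 249.39473724365234 148.81578922271729 10.759685516357422 [0.6011768  0.17848441 0.095     ]
```

```bash
python3 - <<'E'
from h import *
P=[.6025,.180]
manip.servo_line(P+[.135],down(2.3),rate=.2)
f0=np.array(manip.get_contact_force()); print('f0',f0.round(2))
z=.124; manip.servo_line(P+[z],rate=.05)
while z>.105:
    z-=.001; manip.servo_line(P+[z],rate=.02); f=np.array(manip.get_contact_force())-f0
    print(round(z,4),round(manip.get_position()[2],4),f.round(1))
    if f[2]>14: break
manip.hold(.2)
manip.servo_line(P+[.135],rate=.1)
c,T=wrist('w2.png');np.save('pics/T2.npy',T);save('side','side2.png')
print(manip.get_time())
b=np.load('pics/side2.png.npy',allow_pickle=True).item()['image'];a=np.load('pics/side.png.npy',allow_pickle=True).item()['image']
f=lambda i:cv2.resize(i[123:187,277:357,::-1],None,fx=5,fy=5,interpolation=2)
cv2.imwrite('pics/cmp.png',np.hstack([f(a),f(b)]))
E
```

```text
f0 [0.45 0.39 1.21]
0.123 0.1231 [-0.8 -1.  -0.8]
0.122 0.122 [-0.1 -0.6 -1.8]
0.121 0.1209 [-0.2  0.3 -1.2]
0.12 0.1201 [-0.1 -0.9 -1. ]
0.119 0.1192 [-0.3 -1.2  0.2]
0.118 0.1182 [-1.2 -0.9  2.3]
0.117 0.1171 [ 0.  -0.6  2.1]
0.116 0.116 [-0.4  0.2  2.3]
0.115 0.1149 [ 0.6 -0.4  2.6]
0.114 0.1139 [ 0.3 -0.4  1.7]
0.113 0.1127 [ 0.1 -0.5 -0.1]
0.112 0.112 [-0.6  0.1  3. ]
0.111 0.1109 [-0.7 -0.5  2.8]
0.11 0.1101 [-2.1 -1.3  3.8]
0.109 0.1099 [-4.3 -2.  11.7]
0.108 0.1098 [-7.6 -2.5 17.2]
8.725
```

View pics/cmp.png

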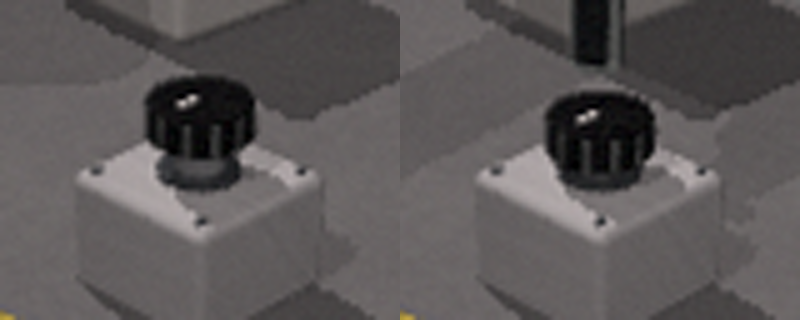

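The side view (right panel) shows the head about 3 px lower and resting down on its collar after the fingers lifted, so it is latched. Now I'll grip and twist.

```bash
python3 - <<'E'
from h import *
P=[.6025,.180]
manip.command_gripper(.085)
manip.servo_line(P+[.086],rate=.06)
f0=np.array(manip.get_contact_force());m0=np.array(manip.get_torque())
manip.command_gripper(.03,30)
print('w',manip.get_width(),manip.get_grip_force(),(np.array(manip.get_contact_force())-f0).round(1),f0.round(1),manip.get_time())
save('side','s3.png')
q=np.array(manip.get_joint_positions()); psi=2.3
for i in range(1,7):
    q1=q.copy(); q1[5]+=.15*i; manip.set_joints(q1)
    print(i,manip.get_joint_positions()[5]-q[5],(np.array(manip.get_contact_force())-f0).round(1),(np.array(manip.get_torque())-m0).round(2))
print(manip.get_width(),manip.get_position(),manip.get_time())
save('side','s4.png'); wrist('w4.png')
f=lambda n:cv2.resize(cv2.imread('pics/'+n)[123:187,277:357],None,fx=5,fy=5,interpolation=2)
cv2.imwrite('pics/cmp2.png',np.hstack([f('s3.png'),f('s4.png')]))
E
```

```text
w 0.049087556534820435 33.216086626052856 [2.7 3.6 3.8] [-0.  -0.1  0.3] 10.8917
1 0.14641801722962283 [-0.2  2.4  2.7] [0.24 0.1  0.05]
2 0.2939819122661994 [0.9 3.3 3.7] [0.41 0.07 0.05]
3 0.44293287037762974 [1.1 3.8 2. ] [ 0.57 -0.    0.02]
4 0.5924578044775693 [1.8 5.1 2.2] [ 0.8  -0.02  0.1 ]
5 0.743703285563388 [2.5 5.5 3.1] [ 0.82 -0.06  0.04]
6 0.8936999578937319 [1.9 5.3 2.7] [ 0.85 -0.03  0.12]
0.049218928997502624 [0.60392877 0.18103041 0.08707537] 12.5417
```

View pics/cmp2.png

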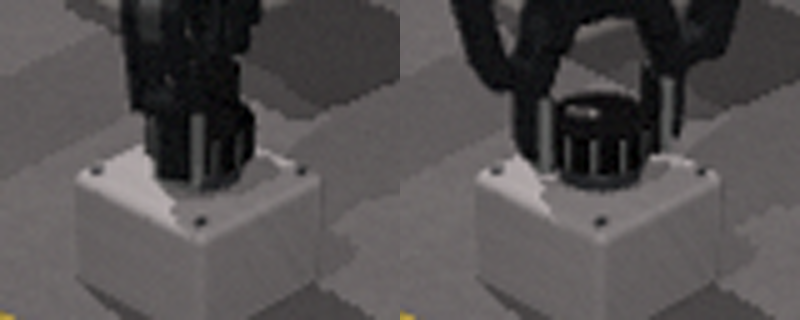

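The right panel shows the head gripped on both sides, still held down, with its mark turned. Now I'll let go, rise and check.

```bash
python3 - <<'E'
from h import *
manip.command_gripper(.085); manip.hold(.3)
p=np.array(manip.get_position()); manip.servo_line([p[0],p[1],.2],rate=.12); manip.move_to([.5,.25,.3],down(1.4)); manip.hold(.3)
save('side','s5.png'); save('top','t5.png')
print(manip.get_width(),manip.get_time(),np.round(manip.get_contact_force(),1))
f=lambda n,x,y:cv2.resize(cv2.imread('pics/'+n)[y-32:y+32,x-40:x+40],None,fx=5,fy=4,interpolation=2)
cv2.imwrite('pics/cmp3.png',np.vstack([np.hstack([f('side.png',317,155),f('s5.png',317,155)]),np.hstack([f('side.png',366,250),f('s5.png',366,250)])]))
E
```

```text
0.08517534403648569 15.5667 [ 0.1  0.7 -0.2]
```

View pics/cmp3.png

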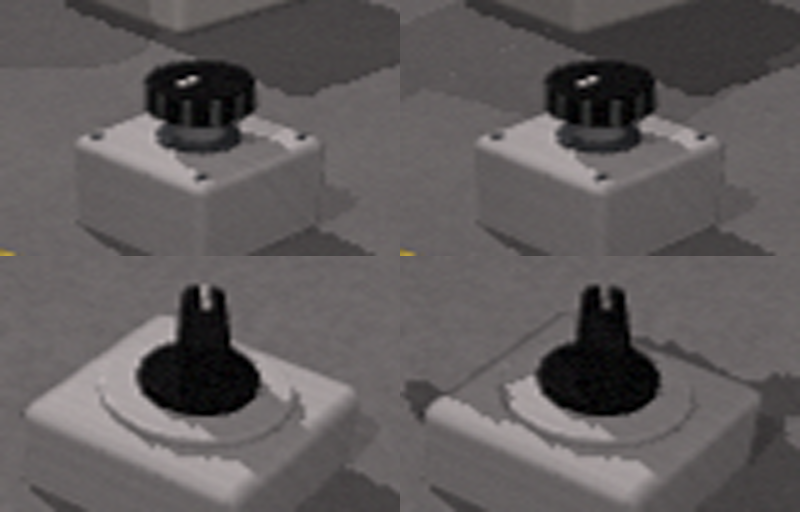

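The stop's head (top right) is back at its original height with its mark at rest, and the fan dial (bottom right) hasn't moved.

```bash
python3 -c "
from rig import manip
print(manip.sign_off())"
```

```text
the job is handed in; nothing more can be done
None
```

I pressed the stove stop until it latched, twisted it clockwise about 0.89 rad and let go. It sprang back up, the fan dial wasn't touched, and I handed the job in at about 16 s.

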